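Load the slide tray into the slide scanner

ROBOT

A 6-joint arm with a two-finger parallel gripper is mounted at the origin on the work surface. World frame = base frame: x ahead of the robot, y to its left, z up, the work surface at z = 0. Lengths are in m, angles in rad, forces in N, time in s.
With the tool pointing down it reaches from about 0.3 to 0.875 m from the base axis. Payload 6.4 kg.
Tool frame: the origin (TCP) lies midway between the tips of the shut fingers; the grasp point (between the pads) lies 19 mm behind it; z points along the fingers, x is the direction in which the jaws open and shut, and the axes are right-handed (so a half turn about z gives the same grasp; the last joint's range is limited). The gripper opens to 88 mm and grips with 3 to 60 N. Pads are 18 mm wide; open, the fingers measure 123 mm over their backs; the gripper's body (75 mm by 187 mm) begins 45 mm behind the grasp point.
Start: joints at [-1.343, 0.181, 1.607, -0, 1.354, -0.206], TCP at [0.242, -0.522, 0.239] pointing down, gripper open.
Joint ranges: [-2.99, 2.99], [-0.89, 2.07], [0.3, 2.58], [-1.14, 4.28], [0, 2.63], [-3.12, 3.12]. Speed limits (rad/s): [2.57, 2.57, 3.01, 3.14, 3.14, 3.14].

INTERFACE

Orientations are given as a unit quaternion [x, y, z, w].
In Python, from cell import arm, vision, workorder, finder gives the robot as it stands.
- The arm moves only by the shell command python3 -m crank 'ROWS' [FORCE]. ROWS is a JSON object of lists of equal length, an entry for each row: "offset": the shift along the tool's x, y, z in cm, a list of three; "dr": the turn, a rotation vector about the tool's x, y, z in rad, a list of three; "fingers": the finger opening in cm, from 0 to 8.81. A call has 1 to 8 rows; each row shifts and turns the pose as measured when the row begins, along the tool's axes as they then stand; what a row does not reach is not made up. A row lasts 1/8 s, in which the tool goes at most 62.5 mm and 10.7 degrees, less where a joint would pass 70% of its speed; a pose out of reach is approached as far as the arm can. A call with a gripper value outside its range is refused whole. The fingers move at their own pace and stop on an object; FORCE is the grip in N (left out, the last holds). Time passes only in rows, so rows that do not move let the fingers close. It gives the time, the measured TCP pose, the force and the opening at its end, in the units of the state.
- arm.observe(): the state, without advancing time (a new reading comes with each control period).
- vision.grab_frame(name): name is "side" or "top" or "wrist"; returns the picture (480x640x3 uint8, red, green, blue); there is no depth.
- vision.calibration(name): a dict with "fx", "fy", "cx", "cy" (pixels), "k1" (the pictures are not rectified: a ray, as slopes to the right and down, at radius r is drawn at 1 + k1 r^2 times it, then the intrinsics apply), "world_from_camera" (4x4, takes a point from camera to world coordinates). Camera axes: x right, y down, z forward; pixel columns grow to the right and rows downward; lengths in m; the calibration is good to about 2 mm. A picture is of the moment at which its call begins: read the wrist's pose just before it. calibration takes no time and is no camera call; for the wrist camera it gives the pose at the moment of the call.
- workorder.sign_off(): hands the job in, once; it reports no verdict.
Trained networks look in the newest picture that a camera, given by its name, has taken for a name from the list of things; names that differ only in an ending like _2 or _b are one class to them, and where a whole thing is asked for, a point or a joint stands for the part that bears it (a point fixed in the world has none). Each returns a list of dicts, best first, with "score" (0 to 1); they miss things now and then, are a little off and sometimes report something else, mostly with a low value. They report only what shows in the picture. A call takes as long as a camera call. They do not tell look-alikes from the thing itself.
- finder.search_frame(camera, target): "at" ([x, y, z] in m, in world coordinates, good to about 4 mm: the middle of the surface that is visible of it).
The state is a dict: "time_s": time; "qpos": joint angles; "qvel": joint speeds; "effort": joint torques, N m; "tcp_pos": TCP position; "eef_rot": TCP orientation; "contact_force": force on the tool from outside, world axes, zero at the start; "torque": the same for the moment, N m; "gripper_width": finger opening in m.
Only numpy, scipy, OpenCV 4.12 (cv2) and the standard library are available. Lean on these libraries where they do the work, as an engineer would, in place of code of your own. Each camera call takes 0.05 s, during which the arm holds its last target.

TASK

Load the slide tray, slides up, into the bed of the slide scanner, which may have stopped a little further in or out: lift it over the front lip, set its nose under the two keepers against the spring bumper with its tail resting on the lip, then push the tray in against the spring until its tail drops behind the lip and it lies flat and fully home, held by the lip. Keep the tray close to level and do not ram it, because the slides are glass, and leave the bottle, tube rack, calculator and wiper box where they stand.

Things in the scene. Friction and masses are not known exactly. Their poses are not given: they have to be found in the camera images.
- tray: Loose slide tray: aluminium plate 120 mm long (x, tail to nose), 116 wide (y), 6 thick, about 150 g (varies), with four glass slides clipped on its top face (1 mm proud). Origin: middle of its underside, z up. A blue grip bar runs across its tail end.
- tray_bar (a point): Centre of the tray's blue grip bar: 12 mm thick in x, 92 wide in y, standing from 6 to 24 mm above the tray's underside. The point is 15 mm above the underside, 110 mm behind the nose edge, 10 mm ahead of the tail edge. Gripped firmly across its 12 mm (fingers closing along x) it carries the tray without drooping. Axes as the tray.
- tray_nose (a point): Middle of the lower edge of the tray's nose, the end far from the blue bar; axes as the tray. In the bed it meets an orange spring bumper 50 mm wide, 9 high. The bumper gives 15 mm in x, pushing back about 3 N at first touch, 5 N with the tray home (7 mm back), 7 N fully back, then a hard stop. Nose touching it free, the tail rests on top of the lip.
- tray_tail (a point): Middle of the lower edge of the tray's tail, the end with the blue bar; axes as the tray. Home, it bears on the inside of the lip with the tray flat on the deck. The bar then stands close behind the lip: no finger fits between. Coming down, the tail may hang on the lip by friction and the spring; up to 15 N on top of the bar then seats it.
- scanner: Slide scanner: fixed white machine 300 x 230 mm; its dark tray bed has a flat deck 55 mm above the bench. Origin: middle of its underside; x from the lip over the bed to the hood, y left, z up. THE BED stands anywhere from fully out to 40 mm further in (+x): not reported, find it by feel or sight. Its drive holds it. Hood: 32 mm above the deck, from 75 mm beyond the origin.
- bed_out (a point): Fixed point at deck height in the middle of the foot of the bright front lip's inner face WHEN THE BED IS FULLY OUT (115 mm before the scanner's origin); the real lip is 0 to 40 mm further in x. Axes as the scanner. Lip: 20 mm high, 5 thick, 130 long. Two side guides 9 mm high, leaning outwards, leave about 5 mm on each side of the tray.
- bed_far (a point): Fixed point at deck height, 105 mm from bed_out, below the front edges of the two steel keepers when the bed is fully out. Keepers: 105 mm from the lip, 24 wide at y = +-45 mm, reaching 41 mm further; undersides 11 mm, tops 16 mm above the deck. The nose must slide in under them, tail raised. Between them the spring bumper: free face 113 mm from the lip.
- bottle_centre (a point): Bystander: centre of an amber stain bottle, 56 mm in diameter, 105 mm high.
- rack_centre (a point): Bystander: centre of a teal rack of blue-capped tubes, 75 x 165 mm, 114 mm high over the caps.
- calculator_centre (a point): Bystander: centre of a flat grey calculator, 150 x 78 x 14 mm.
- wiper_centre (a point): Bystander: centre of a box of wipers, 118 x 118 mm, 75 mm high (a paper tuft stands to 105 mm).
There are look-alikes about, which are no part of the job. Leave any red look-alike of the tray alone.

How it is judged:
On the way:
1. the tray's nose is down at the far end of the bed while its tail is still up, at least 12 mm above the deck (x of tray_nose in the frame of bed_out above 0.107 m and z of tray_nose in the frame of bed_out below 0.006 m and z of tray_tail in the frame of bed_out above 0.012 m), for 0.1 s.
At the end, for the whole second after the job is handed in: The tray lies at rest, slides up, flat on the bed's deck (nose and tail edges within 2 mm of deck height), so nose under the keepers and tail behind the lip, tail -2 to 44 mm from bed_out along x; the four bystanders stand within 30 mm of where they were (x of tray_tail in the frame of bed_out between -0.002 and 0.044 m and z of tray_tail in the frame of bed_out between -0.002 and 0.002 m and x of tray_nose in the frame of bed_out above 0.117 m and z of tray_nose in the frame of bed_out between -0.002 and 0.002 m and z of tray_bar in the frame of bed_out above 0.012 m and linear speed of tray below 0.01 m/s and distance of each of bottle_centre, rack_centre, calculator_centre, wiper_centre from where it was at the start of the episode below 0.03 m); the robot touches nothing.
It fails at once if the tray is tipped more than about 35 degrees (angle between tray's own z axis and vertical above 0.61 rad).
It fails at once if the tray is rammed against the scanner (over 50 N) (contact force between tray and scanner above 50 N).
It fails at once if a bystander is moved by more than 30 mm (distance of any of bottle_centre, rack_centre, calculator_centre, wiper_centre from where it was at the start of the episode above 0.03 m).
It also fails if it takes over 72 s, if anything falls off the work surface, if the arm or the gripper's body presses on something with over 40 N, if the wrist force passes 120 N, or if a joint passes its speed limit or range.

## Working session

There is one attempt and no reset: what is moved stays moved. The work goes in short steps, Python scripts to look and compute and a shell command to move; the robot and the scene stay as the last step left them, time stands still between calls to the robot, and variables do not carry over. Pictures are saved under pics/ and viewed, and the job is handed in when it is done.

```bash
ls; mkdir -p pics; python3 - <<'E'
from cell import arm, vision, finder
import cv2,json
print(arm.observe())
for n in ("side","top","wrist"):
    im=vision.grab_frame(n); cv2.imwrite(f"pics/{n}0.png",im[:,:,::-1])
    c=vision.calibration(n); print(n,{k:(v if not hasattr(v,'tolist') else v.tolist()) for k,v in c.items()})
for t in ("tray","tray_bar","scanner","bottle_centre","rack_centre","calculator_centre","wiper_centre"):
    for n in ("top","side"):
        print(t,n,finder.search_frame(n,t)[:3])
E
```

```text
pics
{'time_s': 0.0, 'qpos': array([-1.34326839e+00,  1.81507565e-01,  1.60800457e+00,  2.21052364e-06,
        1.35378538e+00, -2.06271375e-01]), 'qvel': array([ 0.0012619 , -0.00091868, -0.0004038 ,  0.00088619, -0.00101133,
        0.00029143]), 'effort': array([-1.78487362e-04, -4.33856642e+01, -3.41849613e+01,  7.01652607e-02,
        3.86496016e-02, -1.07970052e-04]), 'tcp_pos': array([ 0.24159377, -0.5211977 ,  0.23783062]), 'eef_rot': array([ 8.42709845e-01, -5.38367338e-01, -6.08375196e-04, -5.97088914e-04]), 'contact_force': array([ 0.13114485,  0.6453442 , -0.84652021]), 'torque': array([0.04969218, 0.05984827, 0.01474745]), 'gripper_width': 0.08835310040410506}
side {'fx': 485.1309257108111, 'fy': 485.1309257108111, 'cx': 315.3716127980259, 'cy': 239.736957968004, 'k1': -0.11127491664271745, 'world_from_camera': [[-0.9670170905909006, -0.16446699174431342, 0.19449564296324243, 0.2620079245016579], [-0.25436574233062137, 0.6633275136832736, -0.7037717518623193, 0.8923574405043639], [-0.013267088365616282, -0.7300323405283782, -0.6832838108348218, 1.010199768910934], [0.0, 
[... 1716 characters left out ...]
.0717], 'score': 0.52}]
bottle_centre side [{'at': [0.7018, -0.1719, 0.0607], 'score': 0.88}, {'at': [0.6029, 0.1003, 0.0547], 'score': 0.21}]
rack_centre top [{'at': [0.668, -0.3732, 0.0712], 'score': 0.88}]
rack_centre side [{'at': [0.6724, -0.3315, 0.0658], 'score': 0.85}, {'at': [0.5004, -0.2716, 0.0109], 'score': 0.59}]
calculator_centre top [{'at': [0.4206, 0.399, 0.0109], 'score': 0.97}]
calculator_centre side [{'at': [0.4171, 0.4053, 0.0134], 'score': 0.61}, {'at': [0.597, 0.0966, 0.0539], 'score': 0.58}]
wiper_centre top [{'at': [0.642, 0.4209, 0.0774], 'score': 0.73}]
wiper_centre side [{'at': [0.6382, 0.4442, 0.0719], 'score': 0.7}, {'at': [0.5027, -0.2714, 0.0053], 'score': 0.7}]
```

View pics/top0.png

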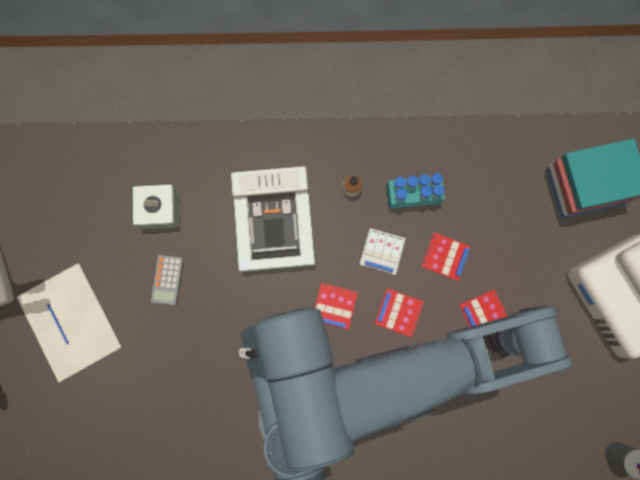

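View pics/side0.png

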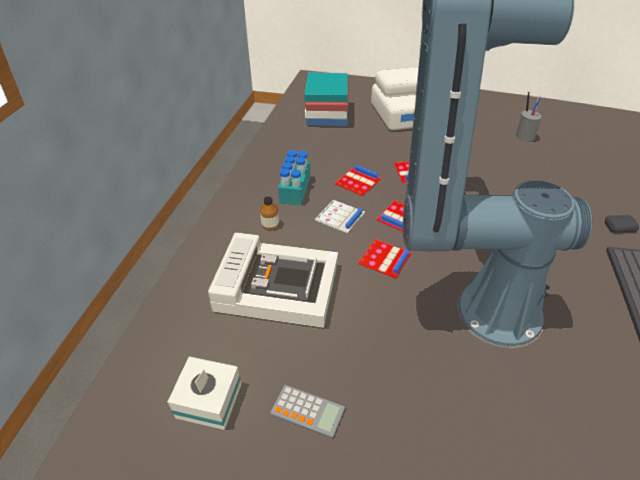

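View pics/wrist0.png

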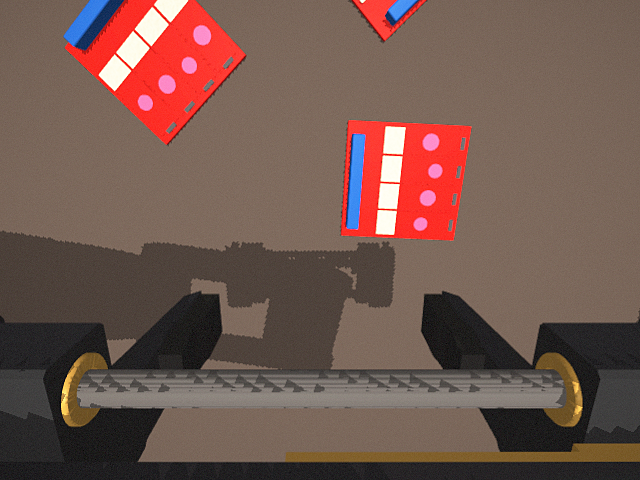

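The candidates in the top view are the white/aluminium tray at (384,252) and the red look-alikes at (336,306), (400,312), (446,256) and (485,310). Only the non-red one fits, so I'll enlarge it to confirm.

```bash
cat > h.py <<'E'
import numpy as np, cv2
from cell import arm, vision, finder
def K(c): return np.array([[c['fx'],0,c['cx']],[0,c['fy'],c['cy']],[0,0,1]])
def D(c): return np.array([c['k1'],0,0,0,0.])
def px2w(c,px,z):
    px=np.asarray(px,float).reshape(-1,1,2)
    n=cv2.undistortPoints(px,K(c),D(c)).reshape(-1,2)
    T=np.array(c['world_from_camera']); d=np.c_[n,np.ones(len(n))]@T[:3,:3].T
    return T[:3,3]+d*((z-T[2,3])/d[:,2])[:,None]
def w2px(c,P):
    T=np.linalg.inv(np.array(c['world_from_camera']))
    return cv2.projectPoints(np.asarray(P,float).reshape(-1,1,3),cv2.Rodrigues(T[:3,:3])[0],T[:3,3],K(c),D(c))[0].reshape(-1,2)
E
python3 - <<'E'
import cv2
t=cv2.imread('pics/top0.png'); s=cv2.imread('pics/side0.png')
r=lambda im,f: cv2.resize(im,None,fx=f,fy=f,interpolation=cv2.INTER_CUBIC)
cv2.imwrite('pics/a1.png',r(t[220:282,350:416],9))
cv2.imwrite('pics/a2.png',r(t[160:280,225:320],5))
cv2.imwrite('pics/a3.png',r(s[190:330,205:375],4))
E
```

```text
(no output)
```

View pics/a1.png

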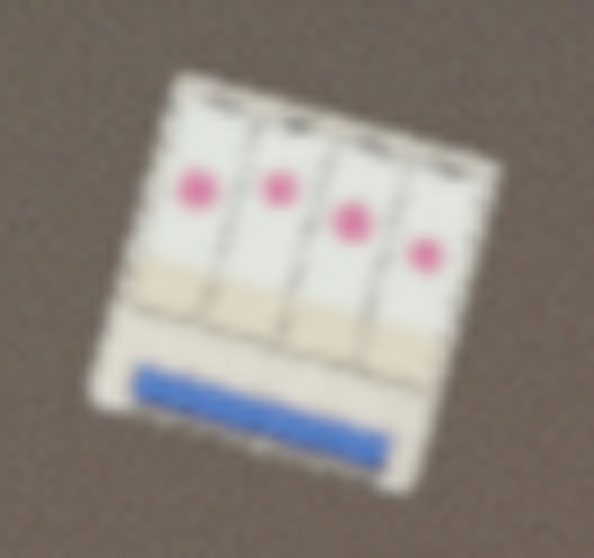

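View pics/a2.png

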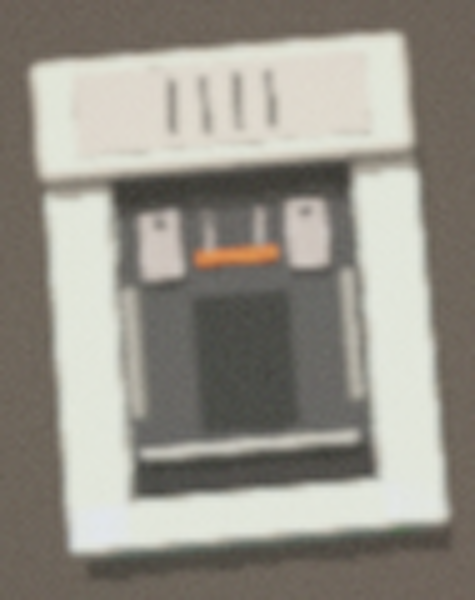

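View pics/a3.png

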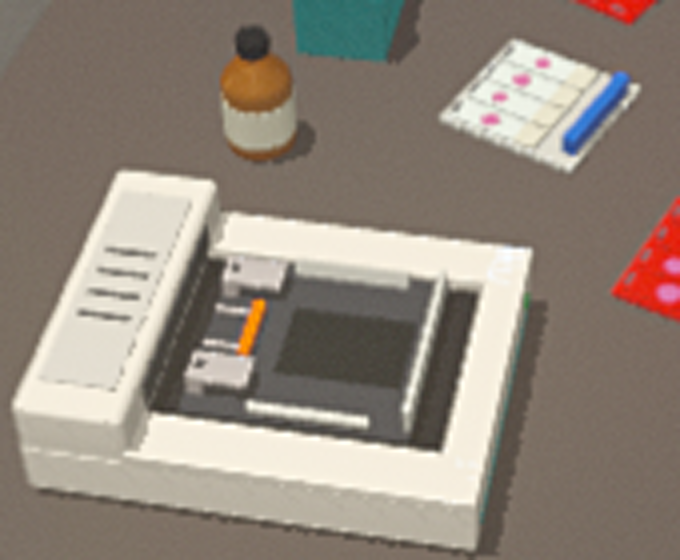

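White tray confirmed: aluminium base, blue bar at the tail, nose pointing up-left in the top view. Next I'll measure the tray and the bed.

```bash
python3 - <<'E'
from h import *
np.set_printoptions(precision=4,suppress=True)
c=vision.calibration('top'); s=vision.calibration('side')
f=lambda p,sc,o:(np.array(p,float)+.5)/sc-.5+np.array(o)
tr=px2w(c,f([(180,72),(502,160),(408,492),(92,405)],9,(350,220)),.006); print('tray',tr, tr.mean(0))
print([np.linalg.norm(tr[i]-tr[(i+1)%4]) for i in range(4)])
d=(tr[0]+tr[1]-tr[2]-tr[3]);print('yaw',np.arctan2(d[1],d[0]))
b=px2w(c,f([(135,365),(392,435),(385,468),(130,397)],9,(350,220)),.024);print('bar',b.mean(0))
st=px2w(s,f([(515,40),(640,88),(572,170),(440,117)],4,(205,190)),.006); print('side tray',st,st.mean(0))
o=(225,160)
lip=px2w(c,f([(140,460),(358,443),(140,447),(358,430)],5,o),.075);print('lip',lip)
kp=px2w(c,f([(140,280),(185,278),(288,268),(329,265)],5,o),.071);print('keep',kp)
bm=px2w(c,f([(197,266),(278,258)],5,o),.064);print('bump',bm)
rim=px2w(c,f([(72,552),(450,522),(36,178),(413,153)],5,o),.075);print('casing front corners/hood front',rim)
base=px2w(c,f([(72,552),(450,522)],5,o),.06);print(base)
sl=px2w(s,f([(443,275),(410,430),(433,275),(402,430)],4,(205,190)),.075);print('side lip',sl)
E
```

```text
tray [[ 0.5773 -0.2405  0.006 ]
 [ 0.544  -0.3523  0.006 ]
 [ 0.4279 -0.3148  0.006 ]
 [ 0.4602 -0.206   0.006 ]] [ 0.5024 -0.2784  0.006 ]
[np.float64(0.11669704320239957), np.float64(0.12198422136237802), np.float64(0.11343900729104872), np.float64(0.1221152680498385)]
yaw -0.2991319106405894
bar [ 0.4534 -0.2623  0.024 ]
side tray [[ 0.5394 -0.345   0.006 ]
 [ 0.4273 -0.3086  0.006 ]
 [ 0.4602 -0.199   0.006 ]
 [ 0.5748 -0.2352  0.006 ]] [ 0.5004 -0.272   0.006 ]
lip [[ 0.4979  0.122   0.075 ]
 [ 0.5059 -0.0096  0.075 ]
 [ 0.5058  0.122   0.075 ]
 [ 0.5139 -0.0097  0.075 ]]
keep [[0.6093 0.1224 0.071 ]
 [0.6101 0.0949 0.071 ]
 [0.6152 0.032  0.071 ]
 [0.6166 0.0069 0.071 ]]
bump [[0.6189 0.0883 0.064 ]
 [0.623  0.0385 0.064 ]]
casing front corners/hood front [[ 0.4429  0.1628  0.075 ]
 [ 0.457  -0.0644  0.075 ]
 [ 0.6732  0.1856  0.075 ]
 [ 0.6849 -0.0456  0.075 ]]
[[ 0.4443  0.165   0.06  ]
 [ 0.4586 -0.0644  0.06  ]]
side lip [[0.5094 0.0006 0.075 ]
 [0.4947 0.1379 0.075 ]
 [0.516  0.0022 0.075 ]
 [0.4996 0.1391 0.075 ]]
```

```bash
cat >> h.py <<'E'
from scipy.spatial.transform import Rotation as R
def target_rot(yaw,pitch=0.):
    # tool x along tray x (yaw), z down; pitch>0 = nose down
    B=np.array([[np.cos(yaw),np.sin(yaw),0],[np.sin(yaw),-np.cos(yaw),0],[0,0,-1]])
    return R.from_matrix(B)*R.from_rotvec([0,-pitch,0])
def go(pos,yaw,pitch=0.):
    o=arm.observe(); r=R.from_quat(o['eef_rot']); t=target_rot(yaw,pitch)
    np.set_printoptions(precision=4,suppress=True)
    print('t',o['time_s'],'tcp',o['tcp_pos'],'F',o['contact_force'],'w',o['gripper_width'])
    print('offset cm (tool axes now)',100*r.inv().apply(np.array(pos)-o['tcp_pos']),' after turn',100*t.inv().apply(np.array(pos)-o['tcp_pos']),'dr',(r.inv()*t).as_rotvec())
def shot(n,name):
    c=vision.calibration(n); im=vision.grab_frame(n); cv2.imwrite(f'pics/{name}.png',im[:,:,::-1]); return c,im
E
python3 -m crank '{"offset":[[0,0,0],[0,0,0],[0,0,0],[0,0,0],[0,0,0]],"dr":[[0,0,-0.167],[0,0,-0.167],[0,0,-0.167],[0,0,-0.167],[0,0,-0.167]],"fingers":[5,5,5,5,5]}' 30
python3 -c "
from h import *
go([.4536,-.260,.12],-.30)"
```

```text
time_s: 1.48
tcp_pos: [0.2417, -0.5218, 0.2388]
eef_rot: [0.991, -0.137, 0.0, 0.0]
contact_force: [-0.4, 0.5, 0.2]
gripper_width: 0.0503
t 1.475 tcp [ 0.2417 -0.5218  0.2388] F [-0.4391  0.4912  0.1739] w 0.05028662668919341
offset cm (tool axes now) [ 13.2596 -30.9592  11.8783]  after turn [ 12.5066 -31.2699  11.881 ] dr [ 0.0001 -0.0001  0.0242]
```

```bash

python3 -m crank '{"offset":[[1.9,-4.4,0.5],[1.9,-4.4,1],[1.9,-4.4,1],[1.9,-4.4,1],[1.9,-4.4,1],[1.9,-4.4,1],[1.9,-4.4,1],[0,0,0]],"dr":[[0,0,0.024],[0,0,0],[0,0,0],[0,0,0],[0,0,0],[0,0,0],[0,0,0],[0,0,0]],"fingers":[5,5,5,5,5,5,5,5]}' 30
python3 -c "
from h import *
go([.4536,-.260,.12],-.30)
c,im=shot('wrist','w1'); print(finder.search_frame('wrist','tray_bar')[:2])"
```

```text
time_s: 2.48
tcp_pos: [0.4648, -0.26, 0.1726]
eef_rot: [0.989, -0.15, 0.001, 0.002]
contact_force: [-0.3, -1.0, 1.3]
gripper_width: 0.0501
t 2.475 tcp [ 0.4648 -0.26    0.1726] F [-0.3399 -0.9995  1.32  ] w 0.05010800152479017
offset cm (tool axes now) [-1.0822  0.3151  5.2555]  after turn [-1.0661  0.331   5.2578] dr [ 0.0032 -0.0031 -0.0007]
[{'at': [0.3202, -0.2824, 0.0094], 'score': 0.96}, {'at': [0.503, -0.2678, 0.0031], 'score': 0.9}]
```

View pics/w1.png

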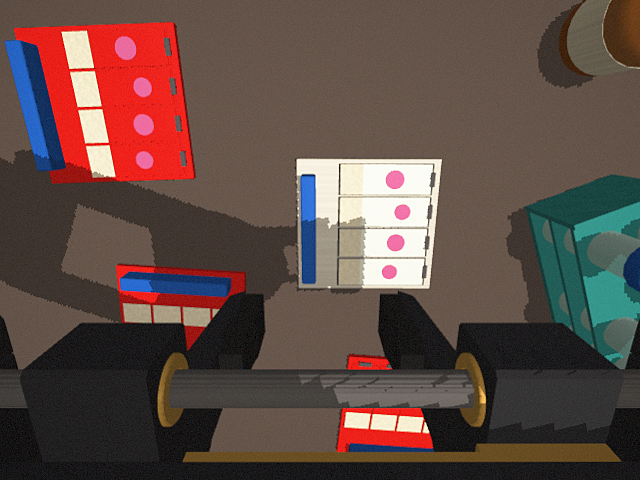

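The tray is at (297..441, 159..289) and its blue bar at x 302–316, y 175–283. I'll measure from these.

```bash

python3 - <<'E'
from h import *
c=vision.calibration('wrist')
im=cv2.imread('pics/w1.png')
cv2.imwrite('pics/w1c.png',cv2.resize(im[150:300,285:450],None,fx=4,fy=4,interpolation=cv2.INTER_CUBIC))
t=px2w(c,[(441,159),(429.5,289),(294,288),(297,159)],.006);print(t,t.mean(0))
d=t[0]-t[3];print(np.arctan2(d[1],d[0])); d=t[0]-t[1]; print(np.arctan2(-d[0],d[1]))
b=px2w(c,[(302,175),(315.5,175),(316,283),(302,283)],.024);print(b,b.mean(0)); d=b[0]-b[3];print(np.arctan2(-d[0],d[1]))
E
```

```text
[[ 0.57443426 -0.24264197  0.006     ]
 [ 0.54016651 -0.3546595   0.006     ]
 [ 0.42145601 -0.3162383   0.006     ]
 [ 0.46088594 -0.20708268  0.006     ]] [ 0.49923568 -0.28015561  0.006     ]
-0.3034900089879554
-0.2968738181005157
[[ 0.46219977 -0.21889071  0.024     ]
 [ 0.47234812 -0.22207214  0.024     ]
 [ 0.44478794 -0.31014761  0.024     ]
 [ 0.43327047 -0.3065237   0.024     ]] [ 0.45315158 -0.26440854  0.024     ]
-0.31885471628054357
```

View pics/w1c.png

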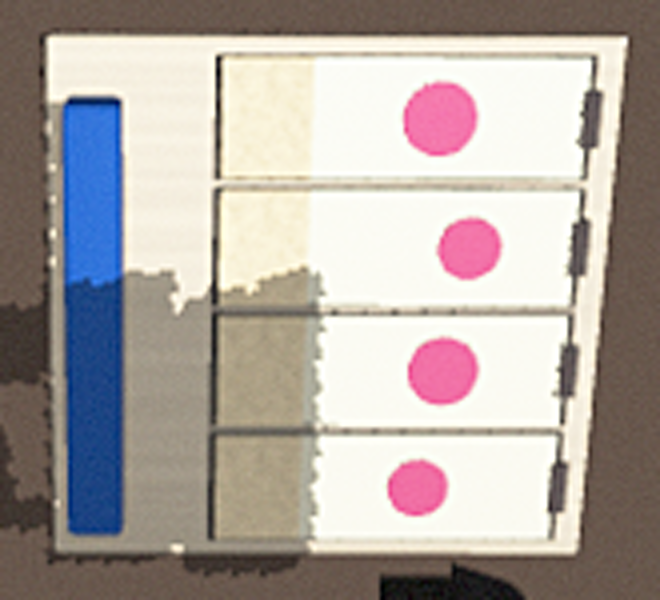

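```bash

python3 -m crank '{"offset":[[-1.1,0.5,3],[0,0,3],[0,0,3],[0,0,2],[0,0,0]],"dr":[[0,0,0],[0,0,0],[0,0,0],[0,0,0],[0,0,0]],"fingers":[3.2,3.2,3.2,3.2,3.2]}' 30
python3 -c "
from h import *
go([.4535,-.2625,.010],-.30)
shot('wrist','w2')"
```

```text
time_s: 3.2
tcp_pos: [0.4499, -0.2737, 0.064]
eef_rot: [0.988, -0.155, 0.004, 0.006]
contact_force: [0.5, 0.8, -0.4]
gripper_width: 0.0319
t 3.2 tcp [ 0.4499 -0.2737  0.064 ] F [ 0.5066  0.7878 -0.3788] w 0.031930759975954
offset cm (tool axes now) [-0.0564 -1.2292  5.3865]  after turn [ 0.0123 -1.1774  5.3983] dr [ 0.0097 -0.01   -0.0122]
```

View pics/w2.png

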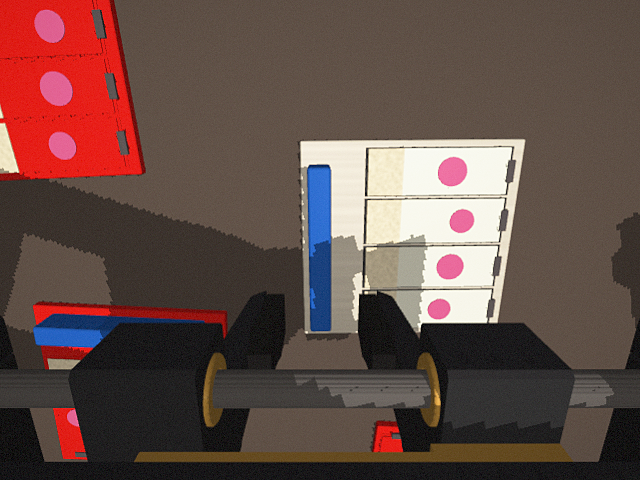

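```bash

python3 -m crank '{"offset":[[0,-1.2,1.5],[0,0,0],[0,0,1],[0,0,0]],"dr":[[0.01,-0.01,-0.012],[0,0,0],[0,0,0],[0,0,0]],"fingers":[3.2,3.2,3.2,3.2]}' 30
python3 -c "
from h import *
go([.4535,-.2625,.010],-.30)
"
```

```text
time_s: 3.75
tcp_pos: [0.4558, -0.2642, 0.0409]
eef_rot: [0.989, -0.149, 0.002, 0.001]
contact_force: [0.7, 0.0, 0.1]
gripper_width: 0.0319
t 3.75 tcp [ 0.4558 -0.2642  0.0409] F [0.7108 0.0127 0.1401] w 0.031862164754478964
offset cm (tool axes now) [-0.2856 -0.1017  3.0894]  after turn [-0.2699 -0.0957  3.091 ] dr [ 0.0019 -0.0051  0.0001]
```

```bash

python3 -m crank '{"offset":[[-0.25,-0.1,1],[0,0,0.9],[0,0,0.6],[0,0,0.4],[0,0,0]],"dr":[[0,-0.005,0],[0,0,0],[0,0,0],[0,0,0],[0,0,0]],"fingers":[3.2,3.2,3.2,3.2,3.2]}' 30
python3 -c "
from h import *
go([.4535,-.2625,.010],-.30)
shot('wrist','w3')
"
```

```text
time_s: 4.38
tcp_pos: [0.4536, -0.2624, 0.0097]
eef_rot: [0.989, -0.149, -0.0, 0.001]
contact_force: [0.5, -0.7, -0.8]
gripper_width: 0.0319
t 4.375 tcp [ 0.4536 -0.2624  0.0097] F [ 0.5284 -0.6953 -0.7945] w 0.03193503642087
offset cm (tool axes now) [-0.0041  0.0081 -0.0287]  after turn [-0.0041  0.008  -0.0287] dr [0.0019 0.0005 0.0002]
```

View pics/w3.png

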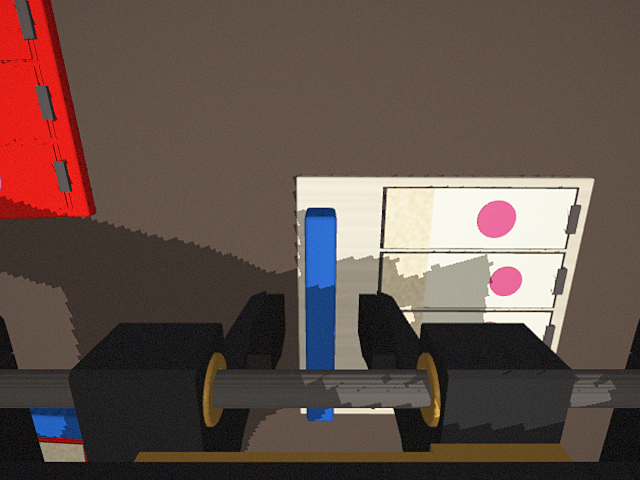

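The bar (x 305–336) lies centred between the fingers, so I'll close now.

```bash

python3 -m crank '{"offset":[[0,0,0],[0,0,0],[0,0,0],[0,0,0],[0,0,0]],"dr":[[0,0,0],[0,0,0],[0,0,0],[0,0,0],[0,0,0]],"fingers":[0.8,0.8,0.8,0.8,0.8]}' 45
python3 -m crank '{"offset":[[0,0,-1],[0,0,-2],[0,0,-3],[0,0,-4],[0,0,-4],[0,0,0]],"dr":[[0,0,0],[0,0,0],[0,0,0],[0,0,0],[0,0,0],[0,0,0]],"fingers":[0.8,0.8,0.8,0.8,0.8,0.8]}' 45
python3 -c "
from h import *
go([.46,-.08,.18],.062)
shot('wrist','w4'); shot('side','s4')
"
```

```text
time_s: 5.05
tcp_pos: [0.454, -0.2628, 0.0105]
eef_rot: [0.989, -0.149, 0.0, 0.001]
contact_force: [0.3, 0.1, -1.0]
gripper_width: 0.0116
time_s: 5.8
tcp_pos: [0.4534, -0.2618, 0.1567]
eef_rot: [0.989, -0.149, -0.0, 0.001]
contact_force: [-0.5, -0.7, -1.9]
gripper_width: 0.0114
t 5.8 tcp [ 0.4534 -0.2618  0.1567] F [-0.5031 -0.7402 -1.9161] w 0.011438059402927688
offset cm (tool axes now) [ -4.7366 -17.565   -2.3603]  after turn [  1.7854 -18.109   -2.3268] dr [ 0.0019  0.0008 -0.3615]
```

View pics/s4.png

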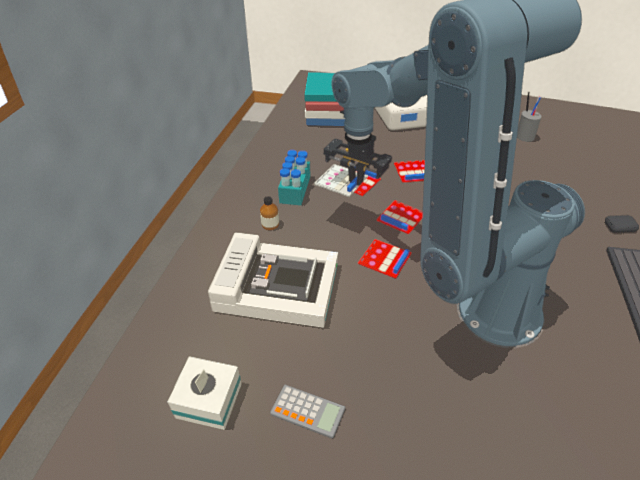

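View pics/w4.png

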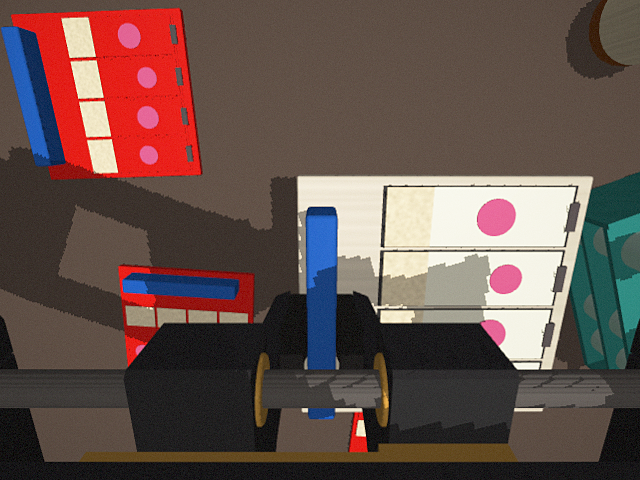

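The tray is held level. I'll carry it toward the scanner and look at the bed with the wrist camera.

```bash

python3 -m crank '{"offset":[[0,0,-1],[0.5,-3,-1],[0.5,-4,-0.5],[0.5,-4,0],[0.3,-4,0],[0,-3,0],[0,0,0]],"dr":[[0,0,-0.12],[0,0,-0.12],[0,0,-0.12],[0,0,0],[0,0,0],[0,0,0],[0,0,0]],"fingers":[0.8,0.8,0.8,0.8,0.8,0.8,0.8]}' 45
python3 -c "
from h import *
go([.46,-.08,.18],.062)
shot('wrist','w5')
from cell import vision
np.save('w5.npy',np.array(vision.calibration('wrist')['world_from_camera']))
"
```

```text
time_s: 6.78
tcp_pos: [0.4614, -0.0724, 0.1661]
eef_rot: [0.999, 0.035, -0.013, -0.009]
contact_force: [-0.0, -1.8, -1.3]
gripper_width: 0.0116
t 6.775 tcp [ 0.4614 -0.0724  0.1661] F [-0.0296 -1.8364 -1.2966] w 0.011604245669840208
offset cm (tool axes now) [-0.2303  0.7197 -1.3953]  after turn [-0.1875  0.7467 -1.3875] dr [-0.0181  0.0264  0.0082]
```

View pics/w5.png

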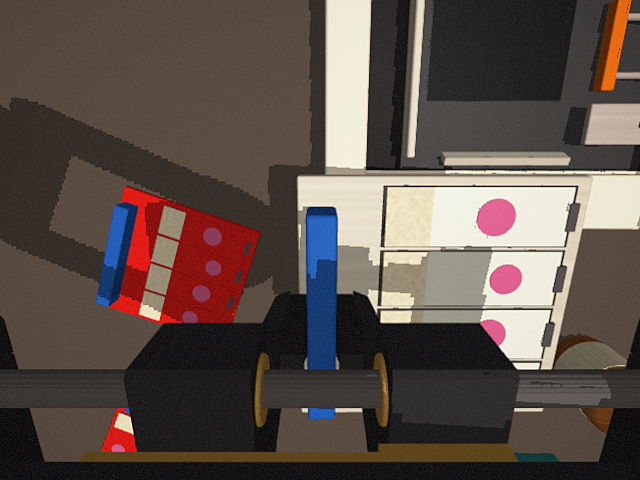

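```bash

python3 -m crank '{"offset":[[0,-3,-2.0],[0,0,-1],[0,0,0]],"dr":[[-0.018,0.026,0.008],[0,0,0],[0,0,0]],"fingers":[0.8,0.8,0.8]}' 45
python3 -c "
from h import *
go([.46,-.04,.20],.062)
shot('wrist','w6')
from cell import vision
np.save('w6.npy',np.array(vision.calibration('wrist')['world_from_camera']))
im=cv2.imread('pics/w6.png'); cv2.imwrite('pics/w6c.png',cv2.resize(im[0:200,320:640],None,fx=2.5,fy=2.5,interpolation=cv2.INTER_CUBIC))
"
```

```text
time_s: 7.2
tcp_pos: [0.4594, -0.0461, 0.195]
eef_rot: [1.0, 0.029, -0.002, 0.0]
contact_force: [0.1, -0.0, -1.0]
gripper_width: 0.0117
t 7.2 tcp [ 0.4594 -0.0461  0.195 ] F [ 0.0571 -0.0224 -0.9966] w 0.011657162986583902
offset cm (tool axes now) [ 0.0931 -0.6039 -0.504 ]  after turn [ 0.0972 -0.6038 -0.5033] dr [ 0.0004  0.004  -0.0036]
```

View pics/w6c.png

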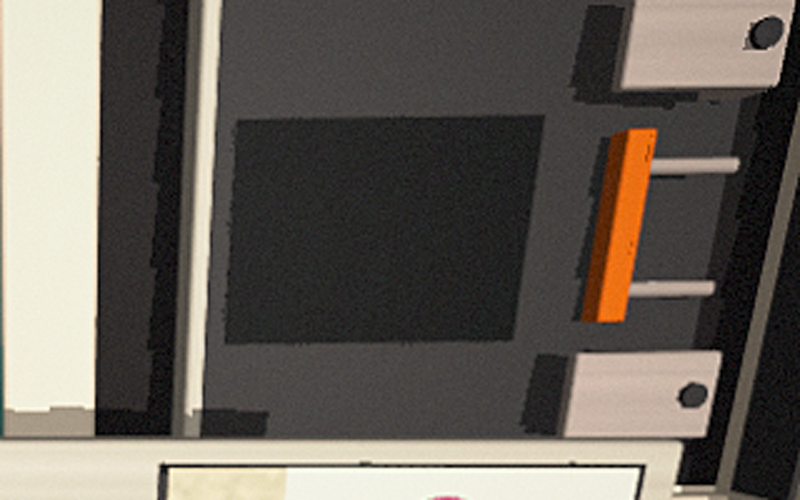

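View pics/w6.png

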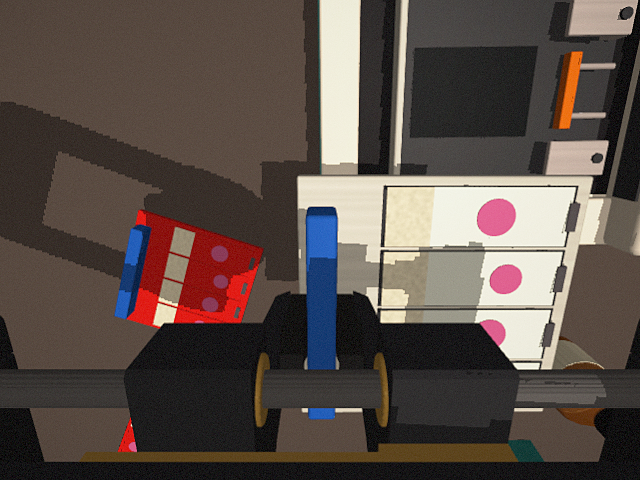

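```bash

python3 - <<'E'
from h import *
np.set_printoptions(precision=4,suppress=True)
c=vision.calibration('wrist'); c['world_from_camera']=np.load('w6.npy')
f=lambda p:(np.array(p,float)+.5)/2.5-.5+np.array([320,0])
L=px2w(c,f([(221,0),(203,400)]),.075);print('lip',L)
k=px2w(c,f([(626,86),(577,355),(634,2),(567,435)]),.071);print('keep',k,(k[0]+k[1])/2)
b=px2w(c,f([(628,133),(599,321)]),.064);print('bump',b,b.mean(0))
for p in (L,k[:2],k[2:],b):
    d=p[0]-p[1];print('yaw',np.arctan2(-d[0],d[1]))
T=px2w(c,[(591,177),(299,177),(303,412),(543,410)],.195-.004);print('tray',T)
o=arm.observe();r=R.from_quat(o['eef_rot']);print('tool',100*r.inv().apply(T-o['tcp_pos']))
E
```

```text
lip [[0.5035 0.1105 0.075 ]
 [0.5108 0.0133 0.075 ]]
keep [[0.6111 0.0985 0.071 ]
 [0.6145 0.0315 0.071 ]
 [0.6083 0.1173 0.071 ]
 [0.6169 0.0094 0.071 ]] [0.6128 0.065  0.071 ]
bump [[0.6185 0.0892 0.064 ]
 [0.6226 0.0411 0.064 ]] [0.6206 0.0651 0.064 ]
yaw 0.07529882011533774
yaw 0.05084384728129167
yaw 0.07996319184075991
yaw 0.08499757404911297
tray [[ 0.5631  0.0187  0.191 ]
 [ 0.4468  0.0118  0.191 ]
 [ 0.4534 -0.1026  0.191 ]
 [ 0.5705 -0.0941  0.191 ]]
tool [[10.7661 -5.8486  0.2927]
 [-0.8863 -5.8365  0.35  ]
 [-0.8913  5.6181  0.3485]
 [10.8503  5.4489  0.2908]]
```

```bash

python3 -m crank '{"offset":[[0.5,-3,0],[0.9,-3.5,0],[0.9,-3,0],[0,0,0],[0,0,0]],"dr":[[0,-0.05,0],[0,-0.05,0],[0,-0.05,0],[0,-0.045,0],[0,0,0]],"fingers":[0.8,0.8,0.8,0.8,0.8]}' 45
python3 -c "
from h import *
go([.503,.0567,.15],.067,.195)
"
```

```text
time_s: 7.88
tcp_pos: [0.4773, 0.0476, 0.1888]
eef_rot: [0.994, 0.025, -0.105, 0.003]
contact_force: [-0.2, -0.4, -3.0]
gripper_width: 0.0116
t 7.875 tcp [0.4773 0.0476 0.1888] F [-0.1982 -0.3517 -3.0201] w 0.011626531058839892
offset cm (tool axes now) [ 3.3661 -0.782   3.2431]  after turn [ 3.3277 -0.7373  3.2928] dr [-0.0032  0.0156 -0.0165]
```

```bash

python3 -m crank '{"offset":[[1.6,-0.4,1.6],[1.6,-0.3,1.6],[0,0,0]],"dr":[[-0.003,0.016,-0.016],[0,0,0],[0,0,0]],"fingers":[0.8,0.8,0.8]}' 45
python3 -c "
from h import *
go([.503,.0567,.15],.067,.195)
go([.503,.0567,.095],.067,.195)
"
```

```text
time_s: 8.25
tcp_pos: [0.5021, 0.0536, 0.1488]
eef_rot: [0.995, 0.032, -0.097, 0.003]
contact_force: [0.1, -0.6, -1.9]
gripper_width: 0.0115
t 8.25 tcp [0.5021 0.0536 0.1488] F [ 0.1112 -0.5792 -1.9132] w 0.011530235552469903
offset cm (tool axes now) [ 0.082  -0.3067 -0.1417]  after turn [ 0.0829 -0.3063 -0.1422] dr [-0.001  -0.0016 -0.0035]
t 8.25 tcp [0.5021 0.0536 0.1488] F [ 0.1112 -0.5792 -1.9132] w 0.011530235552469903
offset cm (tool axes now) [ 1.1392 -0.3048  5.2557]  after turn [ 1.1486 -0.3063  5.2536] dr [-0.001  -0.0016 -0.0035]
```

Next, down to z ≈ 0.110, then look from the side.

```bash

python3 -m crank '{"offset":[[0.3,-0.3,1.5],[0.3,0,1.5],[0.15,0,0.8],[0,0,0]],"dr":[[0,0,-0.003],[0,0,0],[0,0,0],[0,0,0]],"fingers":[0.8,0.8,0.8,0.8]}' 45
python3 -c "
from h import *
go([.503,.0567,.0876],.067,.195)
shot('wrist','w7');c,im=shot('side','s7')
print(w2px(c,[.503,.0567,.0876]))
np.save('w7.npy',np.array(vision.calibration('wrist')['world_from_camera']))
im=cv2.imread('pics/s7.png'); cv2.imwrite('pics/s7c.png',cv2.resize(im[190:340,200:360],None,fx=4,fy=4,interpolation=cv2.INTER_CUBIC))
"
```

```text
time_s: 8.75
tcp_pos: [0.5011, 0.0556, 0.1081]
eef_rot: [0.995, 0.032, -0.096, 0.003]
contact_force: [-0.4, -0.1, -1.7]
gripper_width: 0.0116
t 8.75 tcp [0.5011 0.0556 0.1081] F [-0.4207 -0.1039 -1.6738] w 0.011550443440247426
offset cm (tool axes now) [ 0.5835 -0.0972  1.9789]  after turn [ 0.5877 -0.0985  1.9776] dr [-0.0012 -0.0021 -0.0018]
[[312.2137 270.2325]]
```

View pics/s7c.png

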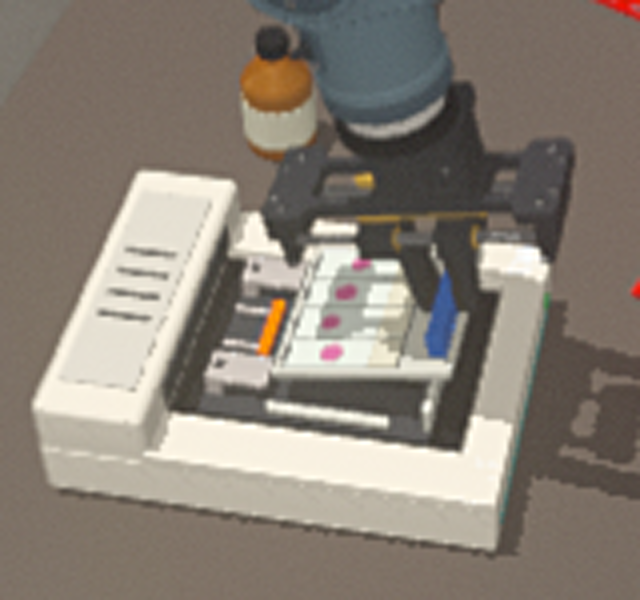

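View pics/w7.png

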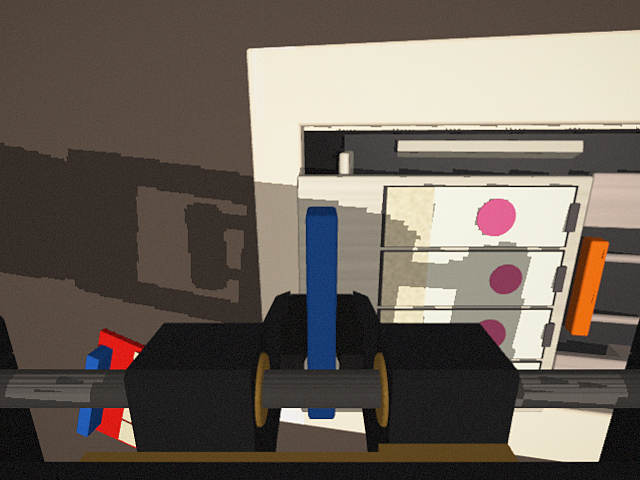

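The pose agrees with the plan: the tail is over the lip and the nose is just short of the keepers. Next I'll lower until the nose nearly touches.

```bash

python3 -m crank '{"offset":[[0.25,-0.1,0.8],[0.2,0,0.6],[0.1,0,0.4],[0,0,0]],"dr":[[0,0,0],[0,0,0],[0,0,0],[0,0,0]],"fingers":[0.8,0.8,0.8,0.8]}' 45
python3 -c "
from h import *
go([.503,.0567,.0876],.067,.195)
"
```

```text
time_s: 9.35
tcp_pos: [0.5046, 0.0568, 0.0897]
eef_rot: [0.995, 0.033, -0.095, 0.003]
contact_force: [-0.3, -0.7, -1.2]
gripper_width: 0.0116
t 9.35 tcp [0.5046 0.0568 0.0897] F [-0.283  -0.693  -1.1896] w 0.01158925015128282
offset cm (tool axes now) [-0.1164  0.0025  0.2395]  after turn [-0.1151  0.0022  0.2401] dr [-0.0006 -0.0053 -0.0016]
```

```bash

python3 -m crank '{"offset":[[-0.1,0,0.12],[0,0,0.1],[0,0,0]],"dr":[[0,-0.005,0],[0,0,0],[0,0,0]],"fingers":[0.8,0.8,0.8]}' 45
python3 -c "
from h import *
go([.503,.0567,.0866],.067,.195)
shot('wrist','w8');c,im=shot('side','s8')
im=cv2.imread('pics/s8.png'); cv2.imwrite('pics/s8c.png',cv2.resize(im[220:320,240:330],None,fx=6,fy=6,interpolation=cv2.INTER_CUBIC))
"
```

```text
time_s: 9.72
tcp_pos: [0.5034, 0.0567, 0.0879]
eef_rot: [0.995, 0.033, -0.097, 0.003]
contact_force: [0.4, -0.8, -2.2]
gripper_width: 0.0115
t 9.725 tcp [0.5034 0.0567 0.0879] F [ 0.3916 -0.8279 -2.2073] w 0.01152081600349859
offset cm (tool axes now) [-0.0086 -0.0039  0.1374]  after turn [-0.0086 -0.004   0.1374] dr [-0.0005 -0.0005 -0.0016]
```

View pics/s8c.png

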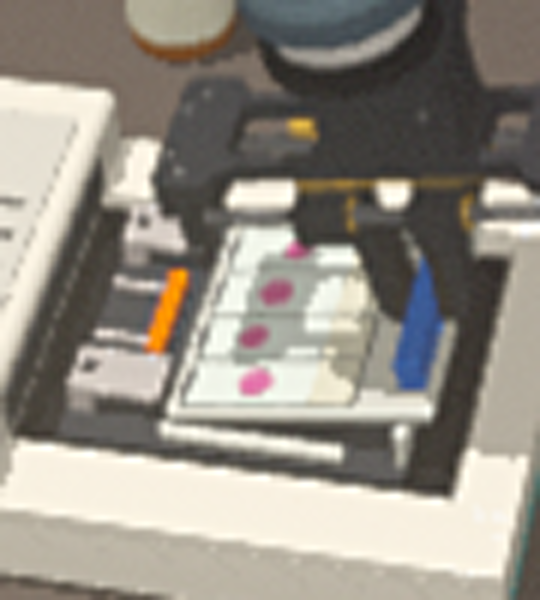

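View pics/w8.png

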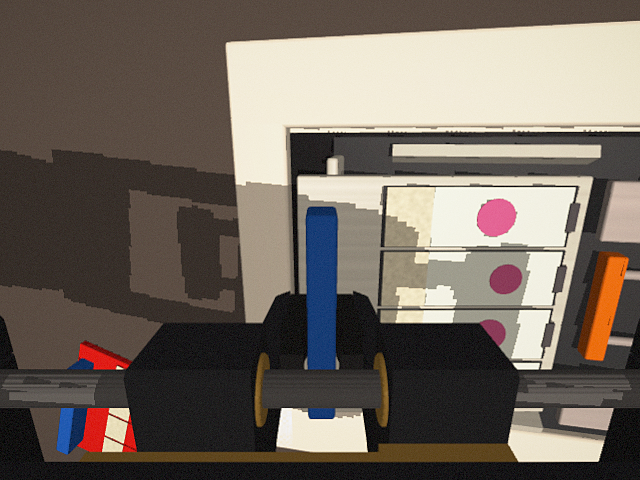

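```bash

python3 -m crank '{"offset":[[0.02,0,0.08],[0.02,0,0.08],[0,0,0]],"dr":[[0,0,0],[0,0,0],[0,0,0]],"fingers":[0.8,0.8,0.8]}' 45
python3 -c "
from h import *
for i in range(1): go([.503,.0567,.0866],.067,.195)
"
```

```text
time_s: 10.2
tcp_pos: [0.5036, 0.0567, 0.0865]
eef_rot: [0.995, 0.033, -0.097, 0.003]
contact_force: [-1.4, 0.5, 0.2]
gripper_width: 0.0119
t 10.2 tcp [0.5036 0.0567 0.0865] F [-1.3502  0.5219  0.1738] w 0.011854300208103859
offset cm (tool axes now) [-0.0614 -0.0037  0.0052]  after turn [-0.0614 -0.0038  0.0052] dr [-0.0004 -0.001  -0.0016]
```

The nose is touching the deck (TCP z 0.0865, where 0.0866 was expected). I'll lift it half a millimetre and slide forward under the keepers.

```bash

python3 -m crank '{"offset":[[0,0,-0.05],[0.2,0,-0.04],[0.2,0,-0.04],[0.2,0,-0.04],[0,0,0]],"dr":[[0,0,0],[0,0,0],[0,0,0],[0,0,0],[0,0,0]],"fingers":[0.8,0.8,0.8,0.8,0.8]}' 45
python3 -c "
from h import *
go([.5106,.0572,.0869],.067,.195)
"
```

```text
time_s: 10.82
tcp_pos: [0.5104, 0.0571, 0.087]
eef_rot: [0.995, 0.033, -0.097, 0.003]
contact_force: [-0.6, 0.4, -1.0]
gripper_width: 0.0116
t 10.825 tcp [0.5104 0.0571 0.087 ] F [-0.6352  0.4355 -0.9919] w 0.011649264943641944
offset cm (tool axes now) [ 0.0211 -0.0058  0.0036]  after turn [ 0.0211 -0.0058  0.0036] dr [-0.0004 -0.0012 -0.0016]
```

```bash

python3 -m crank '{"offset":[[0.2,0,-0.04],[0.2,0,-0.04],[0,0,0]],"dr":[[0,0,0],[0,0,0],[0,0,0]],"fingers":[0.8,0.8,0.8]}' 45
python3 -c "
from h import *
go([.5106,.0572,.0869],.067,.195)
shot('wrist','w9')"
python3 -m crank '{"offset":[[0.2,0,-0.04],[0.1,0,-0.02],[0,0,0]],"dr":[[0,0,0],[0,0,0],[0,0,0]],"fingers":[0.8,0.8,0.8]}' 45

```

```text
time_s: 11.2
tcp_pos: [0.5141, 0.0574, 0.0868]
eef_rot: [0.995, 0.033, -0.098, 0.003]
contact_force: [-1.9, -0.1, -0.0]
gripper_width: 0.0114
t 11.2 tcp [0.5141 0.0574 0.0868] F [-1.872  -0.0788 -0.0457] w 0.011397457938998398
offset cm (tool axes now) [-0.3436 -0.0055  0.0594]  after turn [-0.3436 -0.006   0.0592] dr [-0.0004  0.0005 -0.0015]
time_s: 11.62
tcp_pos: [0.5161, 0.0575, 0.0867]
eef_rot: [0.995, 0.033, -0.099, 0.003]
contact_force: [-3.4, -0.9, 0.7]
gripper_width: 0.0117
```

View pics/w9.png

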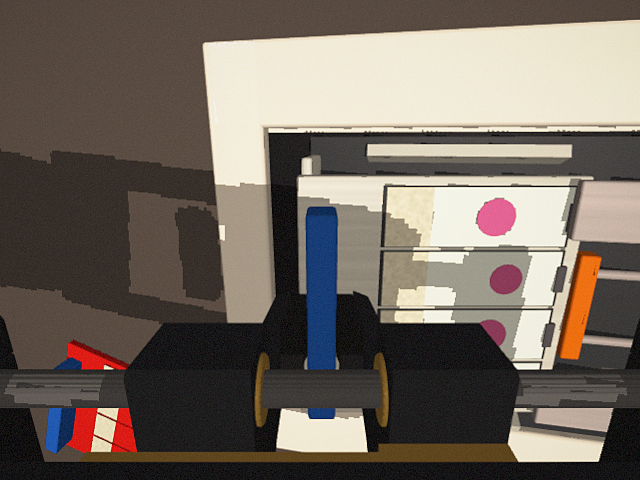

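Spring contact is felt at about −3.4 N, and the nose is under both keepers at (590,200) and (560,420). I'll push the last ~6 mm and flatten the pitch slightly.

```bash

python3 -m crank '{"offset":[[0.24,0,0.0],[0.22,0,0.0],[0,0,0]],"dr":[[0,0.006,0],[0,0.006,0],[0,0,0]],"fingers":[0.8,0.8,0.8]}' 45
python3 -c "
from h import *
go([.5225,.058,.0858],.067,.18)"

```

```text
time_s: 12.0
tcp_pos: [0.5201, 0.0578, 0.0856]
eef_rot: [0.995, 0.033, -0.093, 0.003]
contact_force: [-4.9, -1.0, 1.5]
gripper_width: 0.0118
t 12.0 tcp [0.5201 0.0578 0.0856] F [-4.8562 -1.0335  1.4617] w 0.011774408931158588
offset cm (tool axes now) [ 0.2335 -0.0044 -0.0655]  after turn [ 0.234  -0.0041 -0.0638] dr [-0.0003  0.0072 -0.0013]
```

```bash

python3 -m crank '{"offset":[[0.22,0,-0.04],[0.18,0,-0.03],[0,0,0]],"dr":[[0,0.004,0],[0,0,0],[0,0,0]],"fingers":[0.8,0.8,0.8]}' 45
python3 -c "
from h import *
go([.5235,.058,.0858],.067,.18)
shot('wrist','w10')
c,im=shot('side','s10')
im=cv2.imread('pics/s10.png'); cv2.imwrite('pics/s10c.png',cv2.resize(im[220:320,240:330],None,fx=6,fy=6,interpolation=cv2.INTER_CUBIC))"

```

```text
time_s: 12.38
tcp_pos: [0.5231, 0.058, 0.0853]
eef_rot: [0.995, 0.033, -0.093, 0.003]
contact_force: [-5.3, -0.2, 1.4]
gripper_width: 0.0115
t 12.375 tcp [0.5231 0.058  0.0853] F [-5.2781 -0.2418  1.4097] w 0.011464825730214293
offset cm (tool axes now) [ 0.0298  0.003  -0.0588]  after turn [ 0.0301  0.0031 -0.0586] dr [-0.0003  0.0058 -0.0012]
```

View pics/s10c.png

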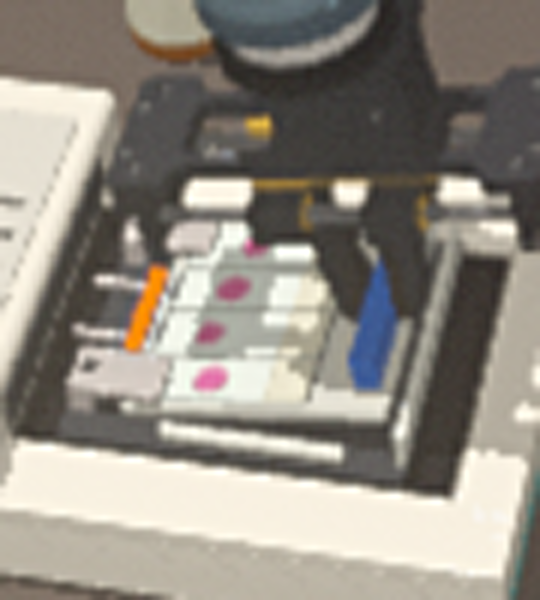

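View pics/w10.png

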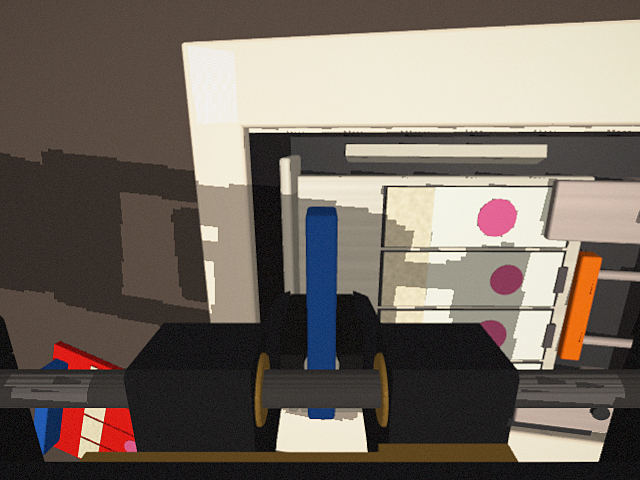

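The tail edge is now inside the lip, with a gap visible at x≈290–298. I'll lower the tail toward flat in small steps, keeping the fingertips above the lip.

```bash

python3 -m crank '{"offset":[[0.03,0,0.18],[0.03,0,0.18],[0.03,0,0.18],[0,0,0]],"dr":[[0,0.018,0],[0,0.018,0],[0,0.018,0],[0,0,0]],"fingers":[0.8,0.8,0.8,0.8]}' 45
python3 -c "
from h import *
go([.5235,.058,.0775],.067,.11)
"

```

```text
time_s: 12.98
tcp_pos: [0.5215, 0.0579, 0.0793]
eef_rot: [0.997, 0.033, -0.067, 0.002]
contact_force: [-5.8, -0.8, 1.4]
gripper_width: 0.0116
t 12.975 tcp [0.5215 0.0579 0.0793] F [-5.7647 -0.8189  1.3799] w 0.011563816964946341
offset cm (tool axes now) [0.2195 0.0079 0.1514]  after turn [0.2159 0.0081 0.1565] dr [-0.0002  0.0233 -0.001 ]
```

```bash

python3 -m crank '{"offset":[[0.15,0,0.08],[0.1,0,0.08],[0,0,0]],"dr":[[0,0.01,0],[0,0.01,0],[0,0,0]],"fingers":[0.8,0.8,0.8]}' 45
python3 -c "
from h import *
go([.5225,.058,.0775],.067,.11)
shot('wrist','w11')
c,im=shot('side','s11')
im=cv2.imread('pics/s11.png'); cv2.imwrite('pics/s11c.png',cv2.resize(im[220:320,240:330],None,fx=6,fy=6,interpolation=cv2.INTER_CUBIC))"

```

```text
time_s: 13.35
tcp_pos: [0.5225, 0.058, 0.0772]
eef_rot: [0.998, 0.033, -0.058, 0.002]
contact_force: [-5.7, -0.8, 1.5]
gripper_width: 0.0113
t 13.35 tcp [0.5225 0.058  0.0772] F [-5.7284 -0.8179  1.5085] w 0.01133269011959647
offset cm (tool axes now) [-0.0069 -0.0038 -0.0278]  after turn [-0.0067 -0.0038 -0.0278] dr [-0.0001  0.0052 -0.001 ]
```

View pics/s11c.png

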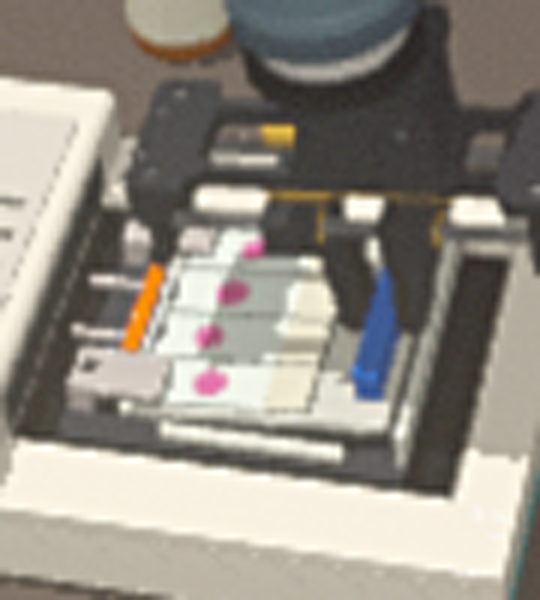

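View pics/w11.png

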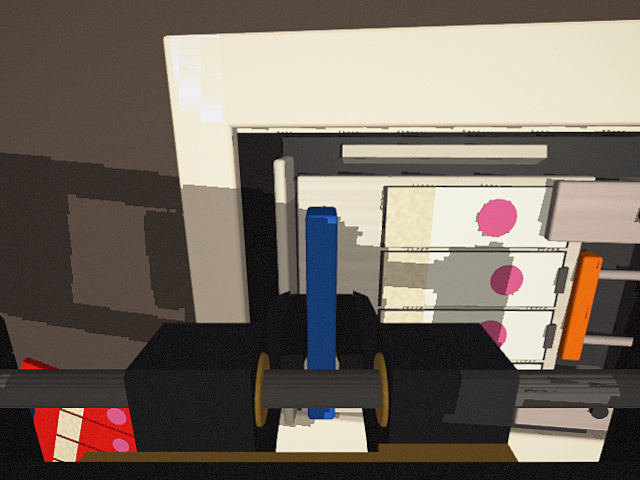

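The tail is captured about 7 mm below the lip top, so I'll release.

```bash

python3 -m crank '{"offset":[[0,0,0],[0,0,0],[0,0,0]],"dr":[[0,0,0],[0,0,0],[0,0,0]],"fingers":[3.4,3.4,3.4]}' 45
python3 -c "
from h import *
go([.5225,.058,.0775],.067,.0)
shot('wrist','w12')
c,im=shot('side','s12')
im=cv2.imread('pics/s12.png'); cv2.imwrite('pics/s12c.png',cv2.resize(im[220:320,240:330],None,fx=6,fy=6,interpolation=cv2.INTER_CUBIC))"

```

```text
time_s: 13.82
tcp_pos: [0.5247, 0.058, 0.078]
eef_rot: [0.998, 0.033, -0.055, 0.002]
contact_force: [-0.5, -0.3, -0.6]
gripper_width: 0.0337
t 13.825 tcp [0.5247 0.058  0.078 ] F [-0.5481 -0.3042 -0.5656] w 0.03368565251420028
offset cm (tool axes now) [-0.2127 -0.014   0.0756]  after turn [-0.2197 -0.0142  0.0518] dr [ 0.0002  0.1101 -0.0012]
```

View pics/s12c.png

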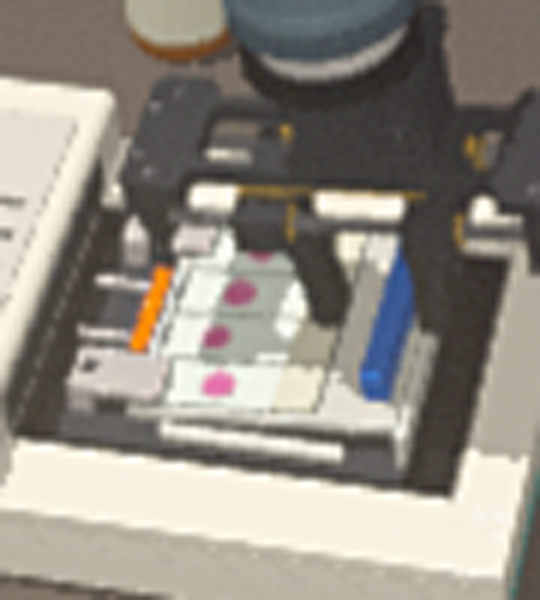

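View pics/w12.png

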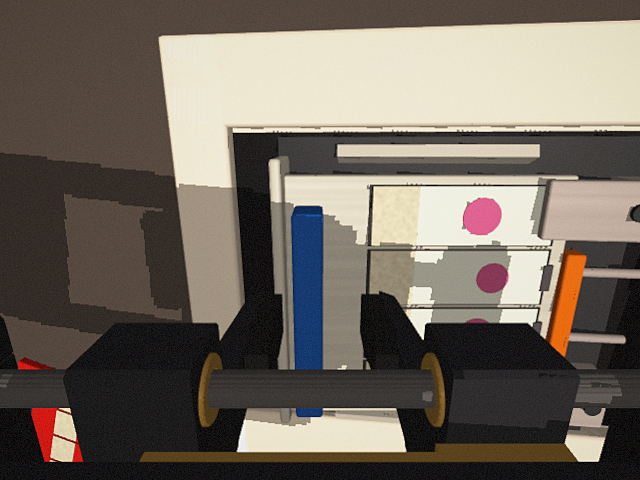

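The tail bears against the lip, possibly still hanging. I'll rise, level, shut the fingers and press on the bar.

```bash

python3 -m crank '{"offset":[[-0.1,0,-1],[-0.2,0,-2],[0,0,-2],[0,0,0]],"dr":[[0,0,0],[0,0,0],[0,0.11,0],[0,0,0]],"fingers":[3.4,3.4,0,0]}' 45
python3 -m crank '{"offset":[[0,0,0],[0,0,0]],"dr":[[0,0,0],[0,0,0]],"fingers":[0,0]}' 45
python3 -c "
from h import *
go([.518,.0587,.10],.067,.0)
c,_=shot('wrist','w13'); np.save('w13.npy',np.array(c['world_from_camera']))
c,im=shot('side','s13')
im=cv2.imread('pics/s13.png'); cv2.imwrite('pics/s13c.png',cv2.resize(im[220:320,240:330],None,fx=6,fy=6,interpolation=cv2.INTER_CUBIC))"

```

```text
time_s: 14.42
tcp_pos: [0.5285, 0.0581, 0.1314]
eef_rot: [0.999, 0.033, 0.002, 0.0]
contact_force: [-0.6, -0.1, 0.6]
gripper_width: 0.0161
time_s: 14.68
tcp_pos: [0.5285, 0.058, 0.1311]
eef_rot: [0.999, 0.033, 0.001, 0.0]
contact_force: [-0.4, -0.1, -1.1]
gripper_width: 0.0005
t 14.675 tcp [0.5285 0.058  0.1311] F [-0.3859 -0.0549 -1.1172] w 0.0005097718251087088
offset cm (tool axes now) [-1.0518 -0.1435  3.1076]  after turn [-1.0475 -0.1437  3.1091] dr [ 0.0005 -0.0013 -0.0016]
```

View pics/s13c.png

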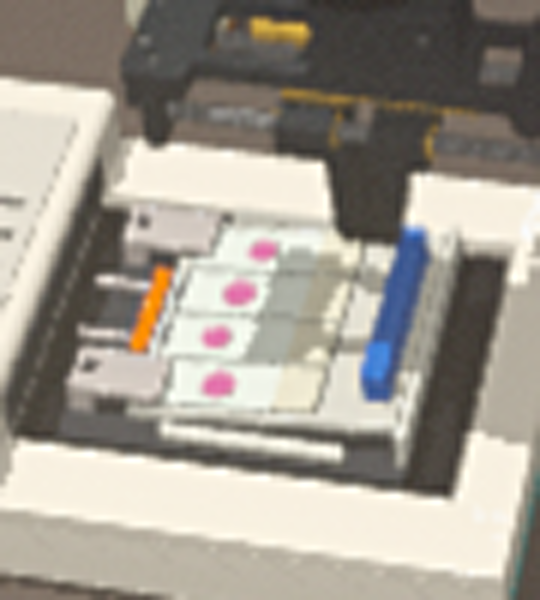

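View pics/w13.png

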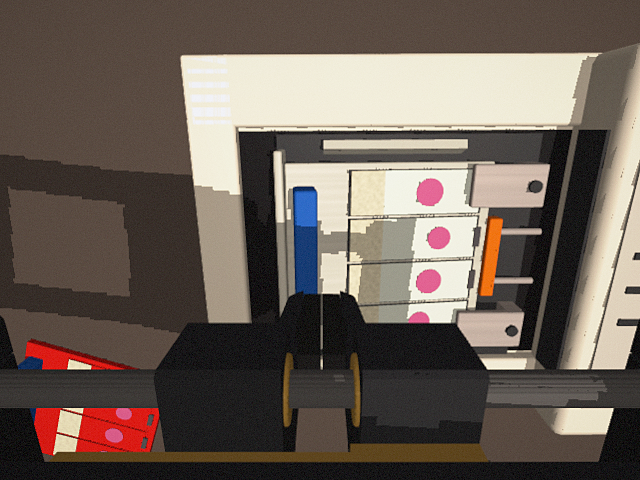

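```bash

python3 -c "
from h import *
c=vision.calibration('wrist');c['world_from_camera']=np.load('w13.npy')
for z in (.079,.09): print(px2w(c,[(294,190),(316,190),(295,290),(317,290)],z))
print('lip',px2w(c,[(285,155),(286,290)],.075))"
python3 -m crank '{"offset":[[-1.0,-0.1,1.5],[0,0,1.2],[0,0,0]],"dr":[[0,0,0],[0,0,0],[0,0,0]],"fingers":[0,0,0]}' 30
python3 -c "
from h import *
go([.518,.0587,.09],.067,.0)"

```

```text
[[0.51111003 0.10239247 0.079     ]
 [0.52286088 0.10316177 0.079     ]
 [0.51424521 0.0441816  0.079     ]
 [0.52701716 0.04501562 0.079     ]]
[[0.51179286 0.1041807  0.09      ]
 [0.52289247 0.10490736 0.09      ]
 [0.51475428 0.04919587 0.09      ]
 [0.52681842 0.04998367 0.09      ]]
lip [[0.50527335 0.12004781 0.075     ]
 [0.50873009 0.04201004 0.075     ]]
time_s: 15.15
tcp_pos: [0.5164, 0.0585, 0.1001]
eef_rot: [0.999, 0.033, -0.002, -0.0]
contact_force: [0.8, -0.5, 0.5]
gripper_width: 0.0004
t 15.15 tcp [0.5164 0.0585 0.1001] F [ 0.7617 -0.5194  0.5248] w 0.0003925874990596669
offset cm (tool axes now) [ 0.1673 -0.0078  1.0048]  after turn [ 0.1643 -0.0078  1.0053] dr [-0.0003  0.003  -0.0016]
```

```bash

python3 -m crank '{"offset":[[0.3,0,0.3],[0,0,0.3],[0,0,0.2],[0,0,0]],"dr":[[0,0,0],[0,0,0],[0,0,0],[0,0,0]],"fingers":[0,0,0,0]}' 30
python3 -m crank '{"offset":[[0,0,0.2],[0,0,0.2],[0,0,0]],"dr":[[0,0,0],[0,0,0],[0,0,0]],"fingers":[0,0,0]}' 30

```

```text
time_s: 15.65
tcp_pos: [0.5202, 0.0586, 0.0918]
eef_rot: [0.999, 0.033, -0.001, -0.0]
contact_force: [0.3, 0.3, 0.9]
gripper_width: 0.0005
time_s: 16.02
tcp_pos: [0.5203, 0.0584, 0.0881]
eef_rot: [0.999, 0.033, -0.001, 0.0]
contact_force: [-0.4, -0.2, -0.2]
gripper_width: 0.0005
```

```bash

python3 -m crank '{"offset":[[0,0,0.2],[0,0,0.1],[0,0,0]],"dr":[[0,0,0],[0,0,0],[0,0,0]],"fingers":[0,0,0]}' 30
python3 -m crank '{"offset":[[0,0,0.15],[0,0,0.1],[0,0,0]],"dr":[[0,0,0],[0,0,0],[0,0,0]],"fingers":[0,0,0]}' 30

```

```text
time_s: 16.4
tcp_pos: [0.52, 0.0585, 0.0849]
eef_rot: [0.999, 0.033, -0.001, 0.0]
contact_force: [0.2, 0.1, 0.6]
gripper_width: 0.0002
time_s: 16.77
tcp_pos: [0.5199, 0.0585, 0.0822]
eef_rot: [0.999, 0.033, -0.001, 0.0]
contact_force: [-2.0, -1.0, 0.7]
gripper_width: 0.0002
```

```bash

python3 -m crank '{"offset":[[0,0,0.1],[0,0,0.1],[0,0,0]],"dr":[[0,0,0],[0,0,0],[0,0,0]],"fingers":[0,0,0]}' 30
python3 -m crank '{"offset":[[0,0,0.1],[0,0,0]],"dr":[[0,0,0],[0,0,0]],"fingers":[0,0]}' 30

```

```text
time_s: 17.15
tcp_pos: [0.52, 0.0585, 0.08]
eef_rot: [0.999, 0.033, -0.001, 0.0]
contact_force: [-0.1, 0.1, 1.1]
gripper_width: 0.0003
time_s: 17.4
tcp_pos: [0.5203, 0.0586, 0.0795]
eef_rot: [0.999, 0.033, -0.001, 0.0]
contact_force: [-0.4, -0.5, -0.7]
gripper_width: 0.0005
```

```bash

python3 -m crank '{"offset":[[0,0,0.1],[0,0,0]],"dr":[[0,0,0],[0,0,0]],"fingers":[0,0]}' 30
python3 -m crank '{"offset":[[0,0,0.1],[0,0,0]],"dr":[[0,0,0],[0,0,0]],"fingers":[0,0]}' 30

```

```text
time_s: 17.65
tcp_pos: [0.5207, 0.0586, 0.0795]
eef_rot: [0.999, 0.033, -0.001, 0.0]
contact_force: [0.1, -0.2, -0.4]
gripper_width: 0.0005
time_s: 17.9
tcp_pos: [0.5209, 0.0586, 0.0795]
eef_rot: [0.999, 0.033, -0.001, 0.0]
contact_force: [0.6, -0.3, 0.2]
gripper_width: 0.0001
```

A zero row resets the target to the measured pose, so the pressure relaxes. I'll press with the last row instead.

```bash

python3 -m crank '{"offset":[[0,0,0.1],[0,0,0.1]],"dr":[[0,0,0],[0,0,0]],"fingers":[0,0]}' 30
python3 -m crank '{"offset":[[0,0,0.2]],"dr":[[0,0,0]],"fingers":[0]}' 30

```

```text
time_s: 18.15
tcp_pos: [0.521, 0.0586, 0.0793]
eef_rot: [0.999, 0.033, -0.001, 0.0]
contact_force: [-7.7, -0.5, 15.3]
gripper_width: 0.0005
time_s: 18.27
tcp_pos: [0.5211, 0.0586, 0.0793]
eef_rot: [0.999, 0.033, -0.001, 0.0]
contact_force: [-13.0, 0.4, 28.7]
gripper_width: 0.0004
```

Bar top at 0.0793 against the expected 0.079, and it is firm, so the tray is seated. I'll retreat and check.

```bash

python3 -m crank '{"offset":[[0,0,-1],[0,0,-3],[0,0,-5],[0,0,-5],[0,0,0]],"dr":[[0,0,0],[0,0,0],[0,0,0],[0,0,0],[0,0,0]],"fingers":[0,0,0,0,0]}' 30
python3 -m crank '{"offset":[[0,5,0],[0,5,0],[0,0,0]],"dr":[[0,0,0],[0,0,0],[0,0,0]],"fingers":[0,0,0]}' 30
python3 -c "
from h import *
np.set_printoptions(precision=4,suppress=True)
print(arm.observe()['contact_force'])
c,_=shot('wrist','w14'); np.save('w14.npy',np.array(c['world_from_camera']))
c,im=shot('side','s14');shot('top','t14')
im=cv2.imread('pics/s14.png'); cv2.imwrite('pics/s14c.png',cv2.resize(im[220:320,240:330],None,fx=6,fy=6,interpolation=cv2.INTER_CUBIC))
for t in ('bottle_centre','rack_centre','calculator_centre','wiper_centre'): print(t,finder.search_frame('top',t)[:1],finder.search_frame('side',t)[:1])"

```

```text
time_s: 18.9
tcp_pos: [0.5216, 0.0587, 0.2226]
eef_rot: [0.999, 0.033, -0.001, 0.0]
contact_force: [-0.1, -0.5, -0.1]
gripper_width: 0.0003
time_s: 19.27
tcp_pos: [0.5278, -0.0424, 0.22]
eef_rot: [0.999, 0.034, -0.002, -0.0]
contact_force: [-0.0, 0.6, -0.5]
gripper_width: 0.0003
[-0.0185  0.6429 -0.5115]
bottle_centre [{'at': [0.6942, -0.1847, 0.0739], 'score': 0.66}] [{'at': [0.6861, -0.3045, 0.0493], 'score': 0.72}]
rack_centre [{'at': [0.6717, -0.3766, 0.0745], 'score': 0.96}] [{'at': [0.6873, -0.3042, 0.053], 'score': 0.65}]
calculator_centre [{'at': [0.4233, 0.3991, 0.0149], 'score': 0.85}] [{'at': [0.4189, 0.408, 0.0124], 'score': 0.79}]
wiper_centre [{'at': [0.6412, 0.421, 0.075], 'score': 0.94}] [{'at': [0.6419, 0.443, 0.075], 'score': 0.8}]
```

View pics/s14c.png

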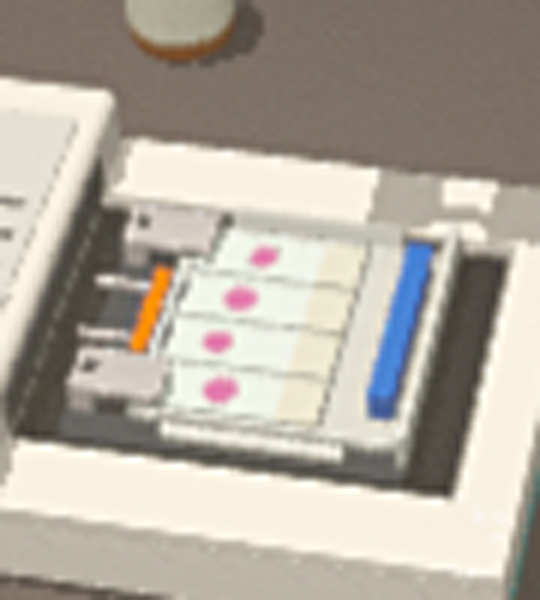

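View pics/w14.png

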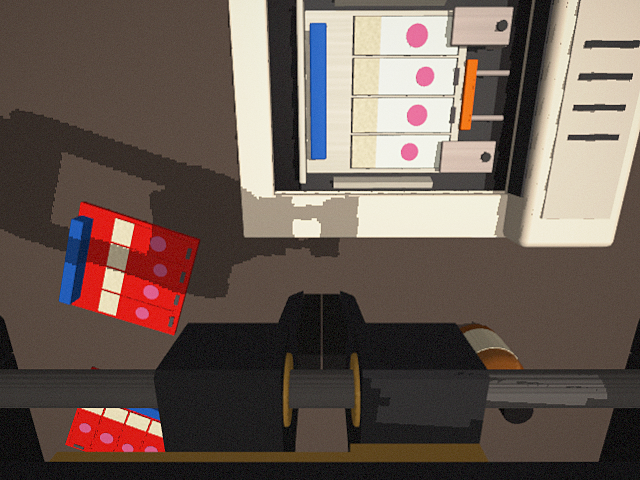

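Before handing in, I'll check levelness by triangulating the bar's ends from two cameras.

```bash
python3 -c "
import cv2
a=cv2.imread('pics/w14.png')[0:200,280:520];cv2.imwrite('pics/w14c.png',cv2.resize(a,None,fx=3,fy=3,interpolation=cv2.INTER_CUBIC))
a=cv2.imread('pics/t14.png')[190:260,235:315];cv2.imwrite('pics/t14c.png',cv2.resize(a,None,fx=8,fy=8,interpolation=cv2.INTER_CUBIC))
a=cv2.imread('pics/s14.png')[240:310,260:340];cv2.imwrite('pics/s14d.png',cv2.resize(a,None,fx=8,fy=8,interpolation=cv2.INTER_CUBIC))"
```

```text
(no output)
```

View pics/w14c.png

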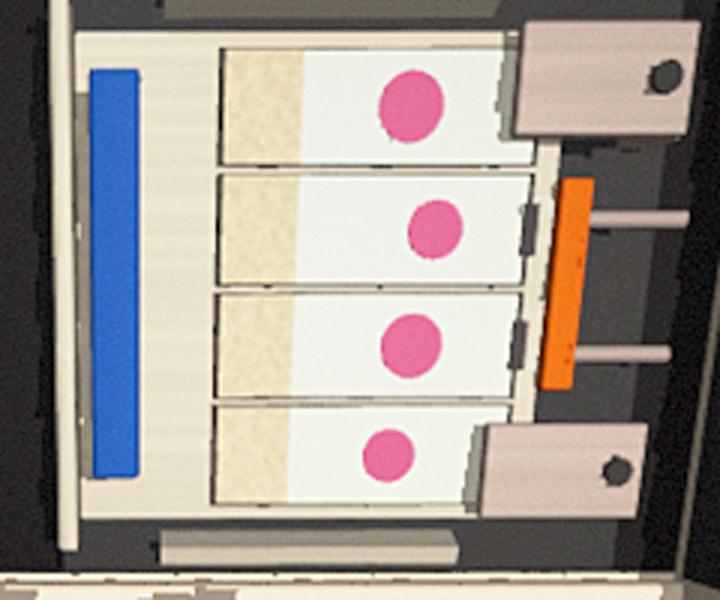

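View pics/t14c.png

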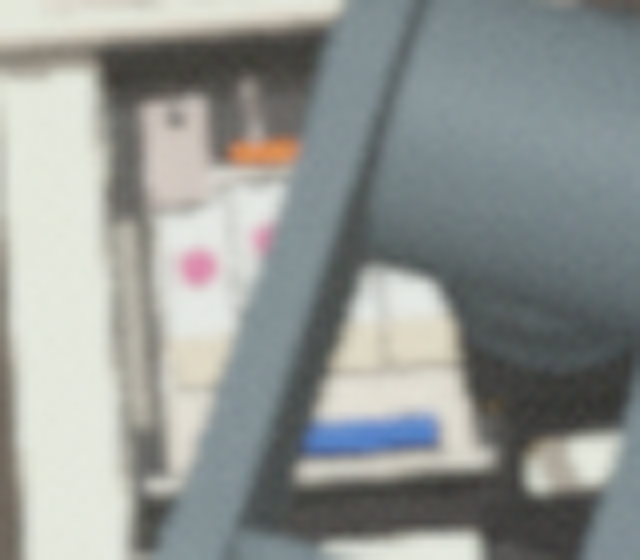

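View pics/s14d.png

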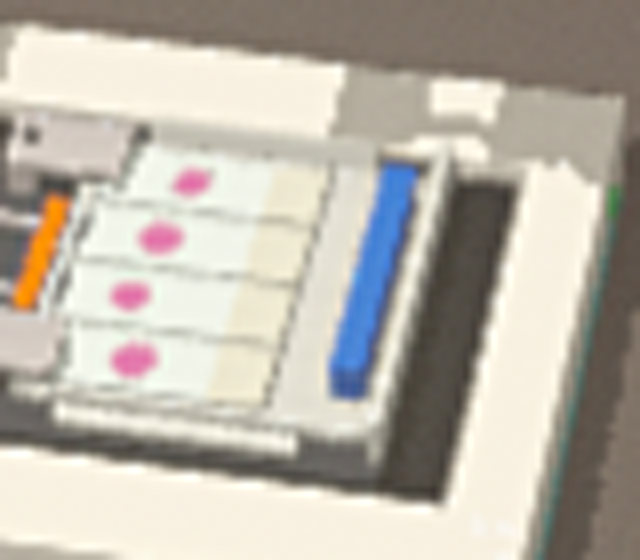

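The tray lies flat between both guides with gaps on each side, its tail behind the lip and its nose under both keepers. The bystanders have not moved: the top view agrees within about 4 mm, and the side-view bottle and rack reports are mix-ups between the two. Handing in.

```bash
python3 -c "
from cell import workorder
print(workorder.sign_off())"
```

```text
the job is handed in; nothing more can be done
None
```

I loaded the slide tray into the scanner bed and handed the job in at about 20 s of the 72 s allowed. It lies flat with its nose under both keepers and its tail behind the lip.

- **What I did:** I gripped the aluminium tray by its blue bar and left the red look-alikes alone. The bed stood about 25 mm in from fully out. I carried the tray over the lip, pitched about 11° nose down, and set the nose on the deck. I slid it under the keepers, met the spring at about 3.4 N and pushed in to about 5.8 N. Then I lowered the tail behind the lip, let go and pressed on the bar.
- **Tray check:** The bar top was at z = 79.3 mm under pressure, against 79 mm expected. The last pictures show the tail inside the lip and clear gaps at both side guides.
- **Bystander check:** The top camera puts all four within about 4 mm of where they started. The side camera's last bottle and rack reports disagreed: it gave nearly the same point, by the rack, for both. I took that as a mix-up, because the arm never came near them.
- **Went over:** One press on the bar reached about 29 N. That is above the 15 N suggested for seating the tray, but below the 40 N and 50 N limits.

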